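# Park and lock the hand guard on the vegetable slicer

### The job

Make the slicer safe. First lift off the spatula left across its runway and lay it flat on the counter or board beside the slicer; then raise the red locking pawl by pressing its outer pad down, slide the orange hand guard into the track from the open runway end until it is fully home against the end stop, then press the pawl's nose back down behind it so that it is locked. Leave the rolling pin, bowl, jar and canister where they are.

Things in the scene. Friction and masses are not known exactly. Their poses are not given: they have to be found in the camera images.
- slicer: Fixed vegetable slicer: aluminium bed with black rails, on the counter. Origin on the counter (z 0); z up, y along the track to its open end, x across. Bed x -65..65, y -155..135 mm; flat deck 30 mm above the counter. Railed track y -155..-37, closed by an end stop with its face at y -145, open at y -37; from there to y 135 the deck is a bare runway.
- home (a point): Point on the deck where the centre of the hand guard's underside lies when it is fully home against the end stop: slicer frame (0, -90, 30) mm; same axes as the slicer.
- mouth (a point): Centre of the track's open end, on the deck: slicer frame (0, -37, 30) mm; same axes. Track section: rails 100 mm apart inside; each has a lip overhanging by 12 mm (76 mm free between lips), underside 12 mm above the deck; rails, lips and end stop 17 mm high above the deck.
- runway (a point): Point on the deck in the middle of the runway: slicer frame (0, 62, 30) mm; same axes. A guard set down with its centre here and its handle along the track stands clear of pawl and rails.
- pawl (a joint): Red rocker; hinge along slicer y at slicer (-68, -23, 52) mm, on a black bracket x -74..-62, y -38..-8. 0 rad: nose down, its tooth (x -48..-38, y -29..-17, to 2 mm above deck) blocks the mouth or locks a guard that is home, 6 mm behind its end. 0.5 rad: stop, fully raised, the guard passes under. Stiff hinge: 1 to 3 N moves it; stays where left. Pad down = nose up; nose down lowers it.
- pawl_pad (a point): Centre of the top of the pawl's outer thumb pad (30 x 30 mm, 8 mm thick), 42 mm outside (-x of the slicer) the hinge; moves with the pawl: 56 mm above the counter at 0 rad, about 20 mm lower at 0.5 rad.
- pawl_nose (a point): Point on the top of the pawl's inner arm (12 mm wide), 21 mm inside (+x of the slicer) the hinge; moves with the pawl: 56 mm above the counter at 0 rad, about 10 mm higher at 0.5 rad. The arm's inner end is 9 mm beyond it.
- guard: Loose hand guard, 0.15 to 0.31 kg, starts on the board: flat orange runner, black grip block on top. Origin at the centre of its underside, z up, y along its length. Runner 110 (y) x 96 (x) x 8 mm; the last 10 mm of each end only 88 mm wide, 6 mm thick. Grip block in the middle: 30 (x) x 60 (y) mm, 8 to 62 mm above the underside. Both ends alike: goes in either way round.
- spatula: Loose pastry spatula, 0.1 kg, 150 mm long along its x, lying flat across the runway at the start. Origin at the middle of its length, on its underside. Wooden handle x -75..20, 22 mm wide (y), 20 mm thick from the underside up; steel blade x 15..75, 50 mm wide, 5 mm thick. Centre of mass near the origin; take it by the handle at about x -15.
- board: Fixed striped cutting board, 300 (x) x 240 (y) x 20 mm, origin at the centre of its underside on the counter.
- rolling_pin: Loose wooden rolling pin without handles, lying on the board, 42 mm thick, 220 mm long along its y; does not roll. Origin under its middle. Leave alone.
- bowl: White mixing bowl, rim 190 mm across, 85 mm high, origin under its centre. Leave alone.
- jar: Amber jar with steel lid, 64 mm across, 115 mm high, standing beside the runway on the slicer's +x side, origin under its centre. Leave alone.
- canister: Red can, 72 mm across, 120 mm high, near the robot, origin under its centre. Leave alone.

How it is judged (in metres and radians):
On the way, in this order (a step that is already met when the one before it is completed fails the run):
1. the spatula is lifted off the deck, at least 20 mm (height (world z) of spatula above 0.05 m), for 0.1 s.
2. the pawl is raised while the guard is still outside the track (value of joint pawl above 0.38 rad and horizontal distance between guard and home above 0.105 m), for 0.1 s.
3. the guard is slid fully home in the track (within 6 mm) while the pawl is still raised (horizontal distance between guard and home below 0.006 m and z of guard in the frame of home between -0.003 and 0.004 m and angle between the y axis of guard and the y axis of slicer, either way round below 0.06 rad and value of joint pawl above 0.3 rad), for 0.1 s.
At the end, for the whole second after the job is handed in: The guard lies at rest under the lips, within 6 mm of fully home, flat on the deck (-3 to 4 mm) and in line with the track within 0.06 rad; the pawl is down behind it (below 0.08 rad). The spatula lies flat and still on the counter or board (origin below 26 mm, tilt below 0.12 rad) (horizontal distance between guard and home below 0.006 m and z of guard in the frame of home between -0.003 and 0.004 m and angle between the y axis of guard and the y axis of slicer, either way round below 0.06 rad and value of joint pawl below 0.08 rad and linear speed of each of guard, spatula below 0.01 m/s and height (world z) of spatula below 0.026 m and angle between spatula's own z axis and vertical below 0.12 rad); the robot touches nothing.
It fails at once if the rolling pin is moved by more than 25 mm or tipped (distance of rolling_pin from where it was at the start of the episode above 0.025 m or angle between rolling_pin's own z axis and vertical above 0.3 rad).
It fails at once if the bowl is moved by more than 25 mm or tipped (distance of bowl from where it was at the start of the episode above 0.025 m or angle between bowl's own z axis and vertical above 0.3 rad).
It fails at once if the amber jar is moved by more than 25 mm or tipped (distance of jar from where it was at the start of the episode above 0.025 m or angle between jar's own z axis and vertical above 0.3 rad).
It fails at once if the red canister is moved by more than 25 mm or tipped (distance of canister from where it was at the start of the episode above 0.025 m or angle between canister's own z axis and vertical above 0.3 rad).
It also fails if it takes over 67 s, if anything falls off the work surface, if the arm or the gripper's body presses on something with over 40 N, if the wrist force passes 120 N, or if a joint passes its speed limit or range.

### The arm

A 6-joint arm with a two-finger parallel gripper is mounted at the origin on the work surface. World frame = base frame: x ahead of the robot, y to its left, z up, the work surface at z = 0. Lengths are in m, angles in degrees, forces in N, time in s.
With the tool pointing down it reaches from about 0.4 to 0.825 m from the base axis. Payload 7 kg.
Tool frame: the origin (TCP) lies midway between the tips of the shut fingers; the grasp point (between the pads) lies r.grip_depth behind it (r.grip_depth is the distance from the TCP to the grasp point, in m); z points along the fingers, y is the line along which they close (so a half turn about z gives the same grasp; the last joint's range is limited). The gripper opens to 88 mm and grips with 3 to 60 N. Pads are 19 mm wide; open, the fingers measure 130 mm over their backs; the gripper's body (78 mm by 193 mm) begins 47 mm behind the grasp point.
Start: joints at [-51.675, 20.546, 0.682, 0, -70.136, -16.507], TCP at [0.251, -0.627, 0.227] pointing down, gripper open.
Joint ranges: [-176.03, 176.03], [-82.01, 121.73], [-58.28, 71.71], [-173.87, 95.51], [-174.79, -0.11], [-173.66, 173.66]. Speed limits (degrees/s): [136.94, 136.94, 172.46, 180, 180, 180].

### API

Orientations are given as [roll, pitch, yaw] about the fixed x, y, z axes, in that order (R = Rz(yaw) Ry(pitch) Rx(roll)).
In Python, from plant import r, eyes, sensors, ticket gives the robot as it stands (r), with the cameras (eyes), the readings (sensors) and the job (ticket).
- The arm moves only by the tool drive_effector, called after "Emit:" by a JSON object that holds its "op" and its "data", one argument or row to a line. Schema: {"type":"object","properties":{"increments":{"type":"array","items":{"type":"array","items":{"type":"number"},"minItems":6,"maxItems":6},"minItems":1,"maxItems":12},"finger_gap":{"type":"number"},"force":{"type":"number"},"only":{"type":"string"},"quiet":{"type":"boolean"},"lines":{"type":"string"}},"required":["increments"],"additionalProperties":false}. increments is a list of rows, 1 to 12 of them, each of 6 numbers: dx, dy, dz in a scale on which 1.0 is 0.6 m, then a rotation vector rx, ry, rz in fractions of the full range, 1 being 180 degrees; each row is the pose to reach, as a shift and turn from the pose commanded when the call began, along the tool's axes at that moment; what a row does not reach only later rows make up. A row lasts 1/12 s, in which the tool goes at most 0.0417 m and 7.16 degrees, less where a joint would pass 70% of its speed; a pose out of reach is approached as far as the arm can. finger_gap is the finger opening in m, set as the call begins (left out keeps the last). The fingers move at their own pace and stop on an object; force is the grip in N (left out, the last holds). Time passes only in rows, so rows that do not move let the fingers close. The tool returns the time, the measured TCP pose, the force, the opening and the grip force at its end. only (a regular expression) keeps the lines of the reply that match it, lines (a string "A,B") keeps lines A to B, and quiet returns only ok. Shift and turn numbers lie between -1 and 1, and a call with a number outside is refused. Input that does not fit is refused with a message, and nothing moves.
- sensors.get_state(): the state, without advancing time (a new reading comes with each control period).
- eyes.capture(name): name is "side" or "top" or "wrist"; returns a dict with "frame" (400x640x3 uint8, red, green, blue), "z_map" (400x640 float32, m along the optical axis (not along the pixel's ray), 0 where there is no reading), "fx", "fy", "cx", "cy" (pixels), "cam_to_world" (4x4, takes a point from camera to world coordinates). Camera axes: x right, y down, z forward; pixel columns grow to the right and rows downward; lengths in m; the calibration is good to about 2 mm. A picture is of the moment at which its call begins.
- ticket.close_job(): hands the job in; it is judged then, once.
The state is a dict: "time_s": time; "joints": joint angles; "qd": joint speeds; "joint_torque": joint torques, N m; "tcp_pos": TCP position; "eef_rot": TCP orientation; "contact_force": force on the tool from outside, world axes, zero at the start; "moment": the same for the moment, N m; "gripper_width": finger opening in m; "gripper_force": force on a finger pad.
Only numpy, scipy, OpenCV 4.12 (cv2) and the standard library are available. Lean on these libraries where they do the work, as an engineer would, in place of code of your own. Each camera call takes 0.05 s, during which the arm holds its last target. There are 200 camera calls.

## Working session

There is one attempt and no reset: what is moved stays moved. The work goes in short steps, Python scripts to look and compute and a tool call to move; the robot and the scene stay as the last step left them, time stands still between calls to the robot, and variables do not carry over. Pictures are saved under pics/ and viewed, at most 10 in all, crops included, and the job is handed in when it is done.

```bash
ls; mkdir -p pics; python3 - <<'E'
from plant import r, eyes, sensors, ticket
import cv2,numpy as np,pickle
d={}
for n in("top","side"):
    c=eyes.capture(n);d[n]=c;cv2.imwrite(f"pics/{n}0.png",c["frame"][:,:,::-1])
    print(n,c["fx"],c["cx"],c["cy"],np.round(c["cam_to_world"],3).tolist())
pickle.dump(d,open("c0.pkl","wb"))
s=sensors.get_state();print(s,r.grip_depth)
E
```

```text
pics
plant.py
top 393.33250042485287 314.896336847809 197.00908598409933 [[-0.02, -0.996, 0.089, 0.541], [-1.0, 0.02, 0.004, -0.001], [-0.006, -0.089, -0.996, 0.814], [0.0, 0.0, 0.0, 1.0]]
side 455.4156528692424 322.9353481856787 203.09965087424027 [[0.734, -0.364, 0.573, 0.093], [-0.678, -0.365, 0.637, -0.56], [-0.022, -0.857, -0.515, 0.509], [0.0, 0.0, 0.0, 1.0]]
{'time_s': 0.1, 'joints': array([-5.16740374e+01,  2.05875302e+01,  6.39017133e-01, -1.55559447e-02,
       -7.01383174e+01, -1.65084667e+01]), 'qd': array([-0.01189768, -0.08989324,  0.12347944,  0.01415843, -0.02632058,
       -0.12748303]), 'joint_torque': array([-1.60344749e-03, -5.84160340e+01,  2.93753529e+01,  7.01553494e+00,
        1.01760085e-02, -5.83852352e-05]), 'tcp_pos': array([ 0.25067442, -0.62624536,  0.22572097]), 'eef_rot': array([ 1.79912593e+02, -1.06538495e-02, -1.58187792e+02]), 'contact_force': array([ 0.64365701, -0.62505989, -0.33926226]), 'moment': array([ 0.01843726, -0.04503721,  0.01494166]), 'gripper_force': 0.0, 'gripper_width': 0.08771622980406531} 0.0188
```

View pics/top0.png

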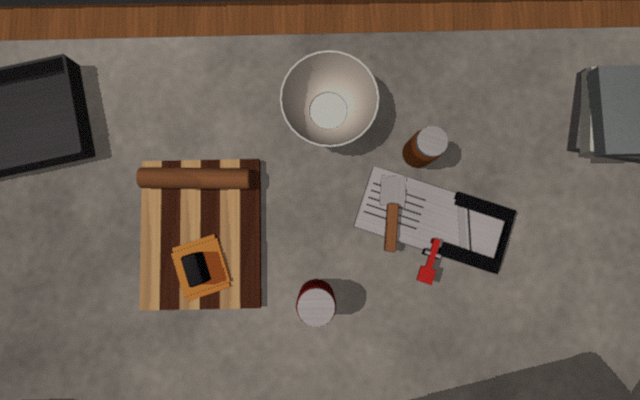

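View pics/side0.png

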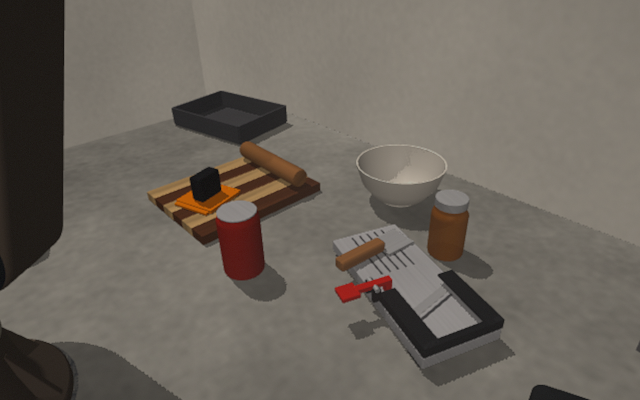

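The top view shows the slicer at about (435,220), with its runway end at left (370,200) and end stop at right (505,240). The spatula lies at (392,212), the red pawl at (430,262), and the guard at (200,267) with its black grip at (196,267). The canister is at (316,303), jar (430,145), bowl (330,100) and pin (195,178). The side view agrees.

```bash
cat > h.py <<'E'
import numpy as np,cv2
def cast(c,uv,z):
    uv=np.atleast_2d(uv).astype(float)
    T=np.array(c["cam_to_world"]);d=np.c_[(uv[:,0]-c["cx"])/c["fx"],(uv[:,1]-c["cy"])/c["fy"],np.ones(len(uv))]@T[:3,:3].T
    o=T[:3,3];return o+d*((z-o[2])/d[:,2])[:,None]
def cloud(c):
    v,u=np.mgrid[:400,:640];z=c["z_map"];T=np.array(c["cam_to_world"])
    P=np.stack([(u-c["cx"])/c["fx"]*z,(v-c["cy"])/c["fy"]*z,z],-1)@T[:3,:3].T+T[:3,3];P[z==0]=np.nan;return P
def rect(P):
    (c,s,a)=cv2.minAreaRect((P[:,:2]*1000).astype(np.float32));b=cv2.boxPoints((c,s,a))
    e=b[1]-b[0];f=b[2]-b[1];l=e if np.hypot(*e)>np.hypot(*f) else f
    return np.round(c,1),np.round(sorted(s),1),round(np.degrees(np.arctan2(l[1],l[0]))%180,2)
def big(m):
    n,l,s,_=cv2.connectedComponentsWithStats(m.astype(np.uint8));return l==1+np.argmax(s[1:,4])
def pix(m): v,u=np.nonzero(m);return np.c_[u,v]
def masks(c):
    h=cv2.cvtColor(c["frame"],cv2.COLOR_RGB2HSV).astype(int);H,S,V=h[...,0],h[...,1],h[...,2]
    return H,S,V
E
python3 - <<'E'
import pickle;from h import *
d=pickle.load(open("c0.pkl","rb"));c=d["top"];P=cloud(c);H,S,V=masks(c)
u=np.arange(640)[None,:]+0*H;v=np.arange(400)[:,None]+0*H
reg=(u>345)&(u<530)&(v>155)&(v<285)
Z=P[...,2]
print("counter z",np.nanmedian(Z[300:340,100:130]),"board",np.nanmedian(Z[200:230,200:240]))
red=(H<6)|(H>174);red&=(S>170)&(V>80)
pw=big(red&(u>400)&(u<460)&(v>230)&(v<290));Q=P[pw];print("pawl",rect(Q),np.nanpercentile(Q[:,2],[5,50,95]))
sl=big(reg&(Z>0.022)&(Z<0.075)&~cv2.dilate(pw.astype(np.uint8),np.ones((5,5))).astype(bool)&~((u<412)&(u>380)&(v>232)&(S>70)))
print("slicer",rect(P[sl]),np.nanpercentile(Z[sl],[5,50,95]))
blk=big(sl&(V<45));print("rails",rect(cast(c,pix(blk),.047)),rect(P[blk]))
hd=big(reg&(S>90)&(V>60)&~red&(u<412)&(u>375)&(v>195)&(v<260));print("handle",rect(cast(c,pix(hd),.05)),hd.sum(),np.nanmedian(Z[hd]))
spb=reg&(Z>.0325)&(u<412)&(u>370)&(v<215);print("spat",rect(P[big(spb|hd)]))
g=(u>165)&(u<240)&(v>225)&(v<310)
og=big(g&(H>6)&(H<20)&(S>190));k=big(g&(V<50));
print("runner",rect(cast(c,pix(big(og|k)),.028)),"grip",rect(cast(c,pix(k&(Z>.078)),.082)),np.nanmax(Z[k]))
pickle.dump
c2=np.zeros((400,640),np.uint8);
for i,m in enumerate((pw,sl,blk,hd,spb,og,k)): c2[m]=40+30*i
cv2.imwrite("pics/m.png",c2[140:320,150:540])
E
```

```text
counter z -0.00041957338622949925 board 0.019731160680965032
pawl (array([nan, nan]), array([0., 0.]), np.float32(nan)) [0.05292038 0.05538567 0.05756603]
slicer (array([ 558.9, -228.9]), array([140. , 290.9]), np.float32(70.77)) [0.02763082 0.03054915 0.04817709]
rails (array([ 534.7, -310.2]), array([119.8, 128.6]), np.float32(160.62)) (array([ 534.7, -311.5]), array([118.2, 129.4]), np.float32(160.7))
handle (array([ 548.1, -144.5]), array([23. , 92.9]), np.float32(174.01)) 554 0.04920677931992945
spat (array([ 575.4, -147.6]), array([ 50.2, 148. ]), np.float32(174.58))
runner (array([473.5, 225.1]), array([69.2, 74.4]), np.float32(104.68)) grip (array([476.7, 230.2]), array([27.1, 55.9]), np.float32(17.73)) 0.08531902633575328
```

View pics/m.png

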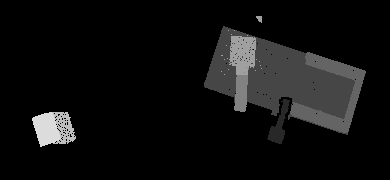

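The mask picture shows clean regions for the bed, spatula, pawl and rails, and only part of the guard. The rails measure 118 x 130 mm and the spatula 148 x 50 mm, both as specified. I'll redo the guard and locate the obstacles.

```bash
cat >> h.py <<'E'
def go(x,y,z,tooly):
    "shift/turn in tool axes to TCP x,y,z (mm) with tool y along tooly deg (mod 180), tool straight down"
    from plant import r, eyes, sensors, ticket
    from scipy.spatial.transform import Rotation as R
    s=sensors.get_state();A=R.from_euler("xyz",s["eef_rot"],degrees=True)
    for yw in (tooly+90,tooly-90):
        B=R.from_euler("xyz",[180,0,yw],degrees=True)
        print("shift",np.round(A.inv().apply(np.array([x,y,z])/1e3-s["tcp_pos"]),4),"rot",np.round((A.inv()*B).as_rotvec(degrees=True),2))
    print("J",np.round(s["joints"],1),"t",round(s["time_s"],2))
SO=np.array([566.7,-220.5]);SA=-19.35
def sl(x,y):
    a=np.radians(SA);return SO+x*np.array([np.cos(a),np.sin(a)])+y*np.array([-np.sin(a),np.cos(a)])
E
python3 - <<'E'
import pickle;from h import *
c=pickle.load(open("c0.pkl","rb"))["top"];P=cloud(c);H,S,V=masks(c);Z=P[...,2]
u=np.arange(640)[None,:]+0*H;v=np.arange(400)[:,None]+0*H
g=(u>165)&(u<240)&(v>225)&(v<310)
print("HSV",[(H[y,x],S[y,x],V[y,x]) for x,y in((180,255),(220,280),(215,245),(196,267),(250,280))])
m=big(g&(Z>.0245));print("Z runner",rect(P[m]),rect(P[big(g&(Z>.079))]))
og=g&(H>9)&(H<16)&(S>200)&(V>100);print("col",og.sum(),rect(cast(c,pix(big(og|(g&(Z>.03)))),.028)))
for n,(u0,v0,z) in dict(jar=(432,140,.1),bowl=(330,98,.075),can=(316,307,.1)).items():
    q=P[(abs(u-u0)<55)&(abs(v-v0)<55)&(Z>z)]; print(n,np.round(q[:,:2].min(0)*1e3),np.round(q[:,:2].max(0)*1e3))
q=P[(u>120)&(u<275)&(v>160)&(v<195)&(Z>.05)];print("pin",np.round(q[:,:2].min(0)*1e3),np.round(q[:,:2].max(0)*1e3))
red=(((H<6)|(H>174))&(S>170)&(V>80))&(u>400)&(u<460)&(v>230)&(v<290);print("pawl",rect(cast(c,pix(big(red)),.056)))
print("pad",sl(-110,-23),"nose",sl(-47,-23),"home",sl(0,-90),"runway",sl(0,62))
go(560.5,-145.9,90,84.4)
E
```

```text
HSV [(np.int64(15), np.int64(171), np.int64(174)), (np.int64(11), np.int64(192), np.int64(129)), (np.int64(15), np.int64(179), np.int64(171)), (np.int64(165), np.int64(17), np.int64(30)), (np.int64(9), np.int64(166), np.int64(69))]
Z runner (array([475.2, 233.1]), array([ 97.2, 109.4]), np.float32(17.54)) (array([475.6, 232.3]), array([29.2, 59.5]), np.float32(17.91))
col 142 (array([473.1, 237.7]), array([57.1, 69.3]), np.float32(16.25))
jar [ 673. -239.] [ 729. -183.]
bowl [ 700. -122.] [889.  65.]
can [377. -30.] [446.  39.]
pin [629. 131.] [673. 350.]
pawl (array([ 483.1, -214.7]), array([28.9, 84.4]), np.float32(161.52))
pad [ 455.29289052 -205.75361204] nose [ 514.73415686 -226.62789901] home [ 536.87959004 -305.41609476] runway [ 587.24294908 -162.00224583]
shift [-0.4661  0.3306  0.1361] rot [ 0.08 -0.03 27.41]
shift [-0.4661  0.3306  0.1361] rot [ 4.0000e-02  1.1000e-01 -1.5259e+02]
J [-51.7  20.6   0.6  -0.  -70.1 -16.5] t 0.1
```

The rows are not in the units I measure in: shifts go in shares of 0.6 m and turns go in shares of 180 degrees. I convert before sending: -0.466 m / 0.6 = -0.7767, 0.3306 m / 0.6 = 0.551, 27.4 degrees / 180 = 0.1522.

Emit:
{"op": "drive_effector", "data": {
  "increments": [
    [-0.7767, 0.551, 0.1767, 0, 0, 0.1522],
    [-0.7767, 0.551, 0.1767, 0, 0, 0.1522],
    [-0.7767, 0.551, 0.1767, 0, 0, 0.1522],
    [-0.7767, 0.551, 0.1767, 0, 0, 0.1522],
    [-0.7767, 0.551, 0.1767, 0, 0, 0.1522],
    [-0.7767, 0.551, 0.1767, 0, 0, 0.1522],
    [-0.7767, 0.551, 0.1767, 0, 0, 0.1522],
    [-0.7767, 0.551, 0.1767, 0, 0, 0.1522],
    [-0.7767, 0.551, 0.1767, 0, 0, 0.1522],
    [-0.7767, 0.551, 0.1767, 0, 0, 0.1522],
    [-0.7767, 0.551, 0.1767, 0, 0, 0.1522],
    [-0.7767, 0.551, 0.1767, 0, 0, 0.1522]
  ],
  "finger_gap": 0.05
}}

```text
time_s: 1.1
tcp_pos: [0.5152, -0.2159, 0.1359]
eef_rot: [180.0, -0.0, 174.4]
contact_force: [0.6, -1.0, 0.4]
gripper_width: 0.05
gripper_force: 0.0
```

```bash
python3 -c "
from h import *
go(560.5,-145.9,90,84.4)"
```

```text
shift [-0.0383  0.074   0.0459] rot [ 0.   -0.    0.02]
shift [-0.0383  0.074   0.0459] rot [ 1.0000e-02  1.0000e-02 -1.7998e+02]
J [ -2.7  14.1 -21.3  -0.  -54.6 -92.9] t 1.1
```

Emit:
{"op": "drive_effector", "data": {
  "increments": [
    [-0.0638, 0.1233, 0.05, 0, 0, 0],
    [-0.0638, 0.1233, 0.05, 0, 0, 0],
    [-0.0638, 0.1233, 0.05, 0, 0, 0],
    [-0.0638, 0.1233, 0.05, 0, 0, 0],
    [-0.0638, 0.1233, 0.05, 0, 0, 0]
  ]
}}

```text
time_s: 1.52
tcp_pos: [0.5596, -0.1475, 0.1058]
eef_rot: [-180.0, -0.1, 174.5]
contact_force: [1.3, -0.8, 0.1]
gripper_width: 0.0498
gripper_force: 0.0
```

```bash
python3 - <<'E'
from plant import r, eyes, sensors, ticket
from h import *
c=eyes.capture("wrist");cv2.imwrite("pics/w1.png",c["frame"][:,:,::-1])
go(560.5,-145.9,36,84.4)
E
```

```text
shift [-0.0008  0.0024  0.0702] rot [-0.01 -0.04  0.03]
shift [-0.0008  0.0024  0.0702] rot [ 7.0000e-02 -2.0000e-02 -1.7997e+02]
J [   4.5   17.7  -20.7    0.   -51.7 -100.1] t 1.57
```

View pics/w1.png

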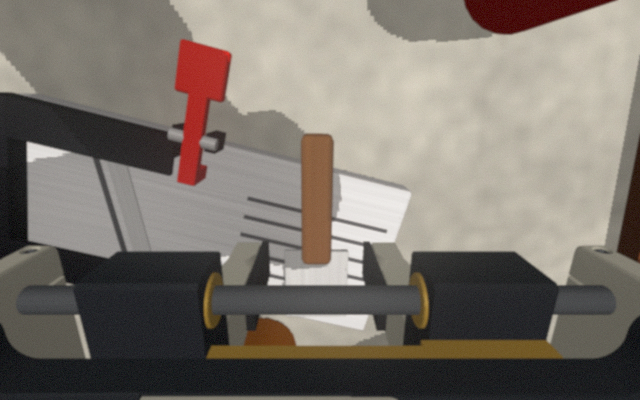

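The wrist view shows the handle at (317,200), centred between the fingers at x 250 and 380. I'll descend and grip.

To row units: 0.07 m / 0.6 = 0.1167, 0.065 m / 0.6 = 0.1083.

Emit:
{"op": "drive_effector", "data": {
  "increments": [
    [0, 0.0017, 0.05, 0, 0, 0],
    [0, 0.0017, 0.0833, 0, 0, 0],
    [0, 0.0017, 0.1083, 0, 0, 0],
    [0, 0.0017, 0.1167, 0, 0, 0],
    [0, 0.0017, 0.1167, 0, 0, 0]
  ],
  "finger_gap": 0.05
}}

```text
time_s: 1.98
tcp_pos: [0.5588, -0.1481, 0.0356]
eef_rot: [-180.0, -0.1, 174.3]
contact_force: [0.2, -0.9, 0.0]
gripper_width: 0.05
gripper_force: 0.0
```

Emit:
{"op": "drive_effector", "data": {
  "increments": [
    [0, 0, 0, 0, 0, 0],
    [0, 0, 0, 0, 0, 0],
    [0, 0, 0, 0, 0, 0],
    [0, 0, 0, 0, 0, 0],
    [0, 0, 0, 0, 0, 0],
    [0, 0, 0, 0, 0, 0]
  ],
  "finger_gap": 0.005,
  "force": 25
}}

```text
time_s: 2.48
tcp_pos: [0.5604, -0.1469, 0.037]
eef_rot: [180.0, 0.1, 174.4]
contact_force: [-1.9, -0.0, 3.9]
gripper_width: 0.0219
gripper_force: 25.0
```

To row units: 0.145 m / 0.6 = 0.2417, 0.08 m / 0.6 = 0.1333.

Emit:
{"op": "drive_effector", "data": {
  "increments": [
    [0, 0, -0.0417, 0, 0, 0],
    [0, 0, -0.0917, 0, 0, 0],
    [0, 0.0167, -0.1083, 0, 0, 0],
    [0.0117, 0.0667, -0.1083, 0, 0, 0],
    [0.0233, 0.1333, -0.1083, 0, 0, 0],
    [0.035, 0.2, -0.1083, 0, 0, 0],
    [0.0407, 0.2333, -0.1083, 0, 0, 0],
    [0.0407, 0.2417, -0.1083, 0, 0, 0],
    [0.0407, 0.2417, -0.1083, 0, 0, 0],
    [0.0407, 0.2417, -0.1083, 0, 0, 0]
  ]
}}

```text
time_s: 3.32
tcp_pos: [0.5497, -0.0, 0.1012]
eef_rot: [-180.0, -0.0, 174.5]
contact_force: [0.3, -0.9, -1.4]
gripper_width: 0.0213
gripper_force: 25.0
```

```bash
python3 - <<'E'
from plant import r, eyes, sensors, ticket
from h import *
c=eyes.capture("side");cv2.imwrite("pics/s1.png",c["frame"][:,:,::-1])
go(551,0,9,84.4)
E
```

```text
shift [-0.0013  0.0008  0.0921] rot [-0.01 -0.02  0.02]
shift [-0.0013  0.0008  0.0921] rot [ 4.0000e-02 -1.0000e-02 -1.7998e+02]
J [  20.4   15.5  -24.7   -0.   -49.8 -115.9] t 3.37
```

View pics/s1.png

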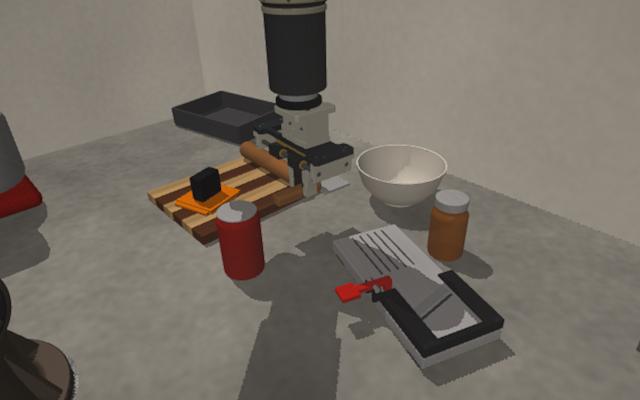

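The spatula is held level at (310,190), clear of bowl and canister. I'll lower it to the counter and release.

To row units: 0.092 m / 0.6 = 0.1533, 0.088 m / 0.6 = 0.1467.

Emit:
{"op": "drive_effector", "data": {
  "increments": [
    [0, 0.0017, 0.05, 0, 0, 0],
    [0, 0.0017, 0.1, 0, 0, 0],
    [0, 0.0017, 0.1333, 0, 0, 0],
    [0, 0.0017, 0.1467, 0, 0, 0],
    [0, 0.0017, 0.1533, 0, 0, 0],
    [0, 0.0017, 0.1533, 0, 0, 0],
    [0, 0.0017, 0.1533, 0, 0, 0]
  ]
}}

```text
time_s: 3.95
tcp_pos: [0.5508, 0.0005, 0.0102]
eef_rot: [180.0, 0.1, 174.4]
contact_force: [0.4, -0.1, -1.7]
gripper_width: 0.0214
gripper_force: 25.0
```

Emit:
{"op": "drive_effector", "data": {
  "increments": [
    [0, 0, 0, 0, 0, 0],
    [0, 0, 0, 0, 0, 0],
    [0, 0, 0, 0, 0, 0],
    [0, 0, 0, 0, 0, 0]
  ],
  "finger_gap": 0.05
}}

```text
time_s: 4.28
tcp_pos: [0.5504, 0.001, 0.0101]
eef_rot: [180.0, 0.1, 174.4]
contact_force: [-0.2, -0.3, 0.8]
gripper_width: 0.0427
gripper_force: 0.0
```

Emit:
{"op": "drive_effector", "data": {
  "increments": [
    [0, 0, -0.0333, 0, 0, 0],
    [0, 0, -0.0833, 0, 0, 0],
    [0, 0, -0.15, 0, 0, 0],
    [0, 0, -0.2, 0, 0, 0],
    [0, 0, -0.2, 0, 0, 0],
    [0, 0, -0.2, 0, 0, 0]
  ],
  "finger_gap": 0
}}

```text
time_s: 4.78
tcp_pos: [0.5513, 0.0013, 0.132]
eef_rot: [179.9, 0.3, 174.4]
contact_force: [-0.5, 0.4, -0.0]
gripper_width: 0.014
gripper_force: 0.0
```

```bash
python3 -c "
from h import *
go(*sl(-110,-23),75,84.4)"
```

```text
shift [ 0.0757 -0.2155  0.0561] rot [0.13 0.28 0.03]
shift [ 0.0757 -0.2155  0.0561] rot [  -0.44    0.2  -179.97]
J [  20.5   13.5  -22.7    0.   -53.5 -116.1] t 4.78
```

To row units: -0.2155 m / 0.6 = -0.3592, 0.076 m / 0.6 = 0.1267.

Emit:
{"op": "drive_effector", "data": {
  "increments": [
    [0.1267, -0.3592, 0.0333, 0, 0, 0],
    [0.1267, -0.3592, 0.0333, 0, 0, 0],
    [0.1267, -0.3592, 0.0333, 0, 0, 0],
    [0.1267, -0.3592, 0.05, 0, 0, 0],
    [0.1267, -0.3592, 0.0667, 0, 0, 0],
    [0.1267, -0.3592, 0.09, 0, 0, 0],
    [0.1267, -0.3592, 0.09, 0, 0, 0],
    [0.1267, -0.3592, 0.09, 0, 0, 0],
    [0.1267, -0.3592, 0.09, 0, 0, 0]
  ],
  "finger_gap": 0
}}

```text
time_s: 5.53
tcp_pos: [0.4533, -0.2063, 0.075]
eef_rot: [-180.0, -0.0, 174.4]
contact_force: [0.6, 0.4, -0.6]
gripper_width: 0.0006
gripper_force: 0.0
```

```bash
python3 - <<'E'
from plant import r, eyes, sensors, ticket
from h import *
c=eyes.capture("side");cv2.imwrite("pics/s2.png",c["frame"][:,:,::-1])
go(*sl(-110,-23),42,84.4)
E
```

```text
shift [-0.0013  0.0004  0.0334] rot [-0.01  0.01  0.05]
shift [-0.0013  0.0004  0.0334] rot [-2.0000e-02 -1.0000e-02 -1.7995e+02]
J [ -1.8  13.  -32.6   0.  -44.4 -93.8] t 5.58
```

View pics/s2.png

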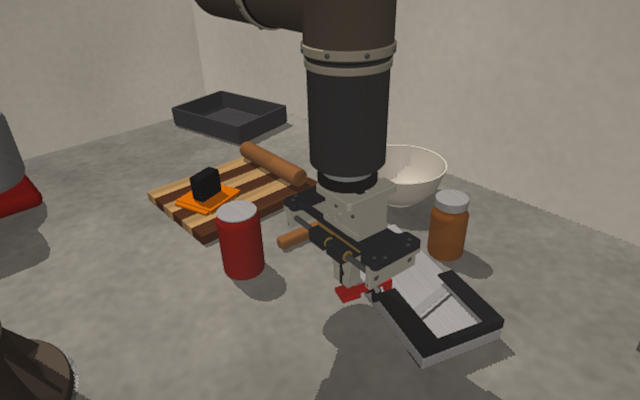

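The fingertips are over the red pad at (348,290) and the spatula lies on the counter at (297,235). Now I'll press the pad.

To row units: 0.033 m / 0.6 = 0.055, 0.03 m / 0.6 = 0.05.

Emit:
{"op": "drive_effector", "data": {
  "increments": [
    [0, 0, 0.0167, 0, 0, 0],
    [0, 0, 0.03, 0, 0, 0],
    [0, 0, 0.0367, 0, 0, 0],
    [0, 0, 0.0433, 0, 0, 0],
    [0, 0, 0.05, 0, 0, 0],
    [0, 0, 0.055, 0, 0, 0],
    [0, 0, 0.055, 0, 0, 0],
    [0, 0, 0.055, 0, 0, 0]
  ]
}}

```text
time_s: 6.25
tcp_pos: [0.453, -0.2063, 0.042]
eef_rot: [-180.0, -0.1, 174.4]
contact_force: [0.1, 0.9, -0.6]
gripper_width: 0.0005
gripper_force: 0.0
```

Emit:
{"op": "drive_effector", "data": {
  "increments": [
    [0, 0, 0.0033, 0, 0, 0],
    [0, 0, 0.005, 0, 0, 0],
    [0, 0, 0.005, 0, 0, 0]
  ]
}}

```text
time_s: 6.5
tcp_pos: [0.4534, -0.2064, 0.0393]
eef_rot: [-180.0, 0.0, 174.4]
contact_force: [0.3, 0.0, 1.3]
gripper_width: 0.0001
gripper_force: 0.3
```

To row units: 0.002 m / 0.6 = 0.0033, 0.001 m / 0.6 = 0.0017.

Emit:
{"op": "drive_effector", "data": {
  "increments": [
    [0, 0, 0.0017, 0, 0, 0],
    [0, 0, 0.0033, 0, 0, 0],
    [0, 0, 0.0033, 0, 0, 0]
  ]
}}

```text
time_s: 6.75
tcp_pos: [0.4536, -0.2064, 0.0375]
eef_rot: [-180.0, 0.0, 174.4]
contact_force: [-0.6, 1.2, 3.4]
gripper_width: 0.0004
gripper_force: 1.8
```

Emit:
{"op": "drive_effector", "data": {
  "increments": [
    [0, 0, 0.0017, 0, 0, 0],
    [0, 0, 0.0033, 0, 0, 0],
    [0, 0, 0.0033, 0, 0, 0]
  ]
}}

```text
time_s: 7.0
tcp_pos: [0.454, -0.2066, 0.0367]
eef_rot: [-180.0, 0.1, 174.5]
contact_force: [-4.0, 2.2, 19.3]
gripper_width: 0.0006
gripper_force: 9.4
```

To row units: 0.18 m / 0.6 = 0.3, -0.16 m / 0.6 = -0.2667, -56 degrees / 180 = -0.3111.

Emit:
{"op": "drive_effector", "data": {
  "increments": [
    [0, 0, -0.0167, 0, 0, 0],
    [0, 0, -0.0667, 0, 0, 0],
    [0, 0, -0.1333, 0, 0, -0.0389],
    [0, 0, -0.2, 0, 0, -0.0778],
    [0, 0.0333, -0.25, 0, 0, -0.1167],
    [0, 0.1, -0.2667, 0, 0, -0.1556],
    [0, 0.1667, -0.2667, 0, 0, -0.1944],
    [0, 0.2333, -0.2667, 0, 0, -0.2333],
    [0, 0.3, -0.2667, 0, 0, -0.2722],
    [0, 0.3, -0.2667, 0, 0, -0.3111]
  ],
  "finger_gap": 0.085
}}

```text
time_s: 7.83
tcp_pos: [0.4715, -0.0221, 0.1955]
eef_rot: [-180.0, 0.1, -129.0]
contact_force: [0.6, -1.1, -0.7]
gripper_width: 0.0617
gripper_force: 0.0
```

```bash
python3 - <<'E'
from plant import r, eyes, sensors, ticket
from h import *
c=eyes.capture("top");H,S,V=masks(c);P=cloud(c)
u=np.arange(640)[None,:]+0*H;v=np.arange(400)[:,None]+0*H
m=big((((H<6)|(H>174))&(S>150)&(V>50))&(u>400)&(u<460)&(v>230)&(v<290))
a=np.radians(SA);q=(P[m][:,:2]*1e3-SO)@np.array([np.cos(a),np.sin(a)])
for x in(-115,-105,-95,-55,-50,-45,-40):
    s=abs(q-x)<4;print(x,s.sum(),np.nanmedian(P[m][s,2]))
s=P[...,2];print("guard",rect(P[big((u>165)&(u<240)&(v>225)&(v<310)&(s>.079)&(s<.09))]))
hd=big((S>90)&(V>60)&(u<340)&(u>290)&(v>170)&(v<270)&(P[...,2]>.01)&(P[...,2]<.04));print("handle",rect(P[hd]),np.nanmedian(P[hd][:,2]))
cv2.imwrite("pics/t2.png",c["frame"][:,:,::-1])
go(475.4,232.7,150,17.7)
E
```

```text
-115 50 0.030446615358064866
-105 63 0.035843851140620164
-95 64 0.04094539817671128
-55 31 0.062332549199938025
-50 28 0.06571809514587479
-45 29 0.06762859474455651
-40 27 0.061949861046283305
guard (array([475.8, 232.5]), array([29.7, 59. ]), np.float32(18.0))
handle (array([538.4,   2.3]), array([20.9, 91.7]), np.float32(174.22)) 0.019181415980182193
shift [-0.2039  0.1561  0.0454] rot [3.0000e-02 1.0000e-02 1.2387e+02]
shift [-0.2039  0.1561  0.0454] rot [-1.000e-02  3.000e-02 -5.613e+01]
J [ 21.1   2.5 -26.7  -0.  -60.7 -59.5] t 7.88
```

View pics/t2.png

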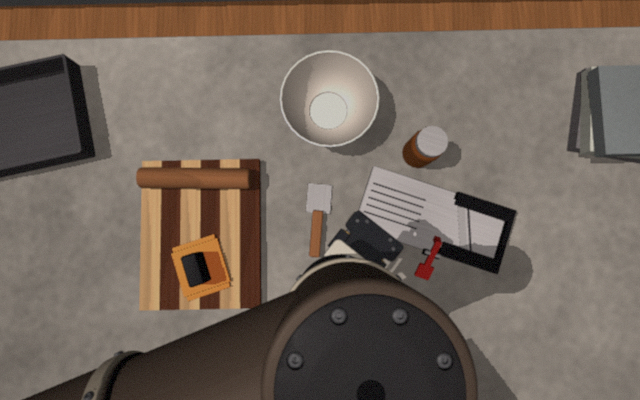

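The pawl is raised, with a pad slope of about 0.5 rad. The spatula lies flat at (318,215), and the guard hasn't moved.

To row units: -0.204 m / 0.6 = -0.34, 0.156 m / 0.6 = 0.26, -56.1 degrees / 180 = -0.3117.

Emit:
{"op": "drive_effector", "data": {
  "increments": [
    [-0.34, 0.26, 0.075, 0, 0, -0.0389],
    [-0.34, 0.26, 0.075, 0, 0, -0.0778],
    [-0.34, 0.26, 0.075, 0, 0, -0.1167],
    [-0.34, 0.26, 0.075, 0, 0, -0.1556],
    [-0.34, 0.26, 0.075, 0, 0, -0.1944],
    [-0.34, 0.26, 0.075, 0, 0, -0.2333],
    [-0.34, 0.26, 0.075, 0, 0, -0.2722],
    [-0.34, 0.26, 0.075, 0, 0, -0.3117],
    [-0.34, 0.26, 0.075, 0, 0, -0.3117],
    [-0.34, 0.26, 0.075, 0, 0, -0.3117],
    [-0.34, 0.26, 0.075, 0, 0, -0.3117]
  ],
  "finger_gap": 0.088
}}

```text
time_s: 8.8
tcp_pos: [0.4806, 0.2284, 0.1503]
eef_rot: [180.0, -0.0, -73.9]
contact_force: [-0.2, 0.7, 0.1]
gripper_width: 0.0878
gripper_force: 0.0
```

```bash
python3 -c "
from h import *
go(475.6,232.6,52,17.8)"
```

```text
shift [-0.0054  0.0036  0.0983] rot [-1.0000e-02 -3.0000e-02  1.7834e+02]
shift [-0.0054  0.0036  0.0983] rot [ 0.02 -0.01 -1.66]
J [ 46.5  10.9 -23.4  -0.  -55.7 -30.4] t 8.8
```

To row units: 0.04 m / 0.6 = 0.0667, 0.02 m / 0.6 = 0.0333, -1 degrees / 180 = -0.0056.

Emit:
{"op": "drive_effector", "data": {
  "increments": [
    [-0.005, 0.0033, 0.0333, 0, 0, -0.0056],
    [-0.005, 0.0033, 0.0667, 0, 0, -0.0056],
    [-0.005, 0.0033, 0.0667, 0, 0, -0.0056],
    [-0.005, 0.0033, 0.0667, 0, 0, -0.0056]
  ]
}}

```text
time_s: 9.13
tcp_pos: [0.4776, 0.2305, 0.1101]
eef_rot: [179.9, -0.1, -72.7]
contact_force: [-0.5, 0.8, 0.5]
gripper_width: 0.0876
gripper_force: 0.0
```

```bash
python3 -c "
from h import *
go(475.6,232.6,42,17.8)"
```

```text
shift [-0.0026  0.0012  0.0681] rot [-1.0000e-01 -1.5000e-01  1.7951e+02]
shift [-0.0026  0.0012  0.0681] rot [ 0.1  -0.06 -0.49]
J [ 47.   13.3 -26.4   0.  -50.4 -29.7] t 9.13
```

To row units: 0.068 m / 0.6 = 0.1133, 0.06 m / 0.6 = 0.1, -0.5 degrees / 180 = -0.0028.

Emit:
{"op": "drive_effector", "data": {
  "increments": [
    [-0.0043, 0.0017, 0.0333, 0, 0, -0.0028],
    [-0.0043, 0.0017, 0.0667, 0, 0, -0.0028],
    [-0.0043, 0.0017, 0.1, 0, 0, -0.0028],
    [-0.0043, 0.0017, 0.1133, 0, 0, -0.0028],
    [-0.0043, 0.0017, 0.1133, 0, 0, -0.0028]
  ]
}}

```text
time_s: 9.55
tcp_pos: [0.4758, 0.2332, 0.0417]
eef_rot: [179.9, -0.1, -72.1]
contact_force: [-1.1, -0.5, 0.2]
gripper_width: 0.0877
gripper_force: 0.0
```

Emit:
{"op": "drive_effector", "data": {
  "increments": [
    [0, 0, 0, 0, 0, 0],
    [0, 0, 0, 0, 0, 0],
    [0, 0, 0, 0, 0, 0],
    [0, 0, 0, 0, 0, 0],
    [0, 0, 0, 0, 0, 0],
    [0, 0, 0, 0, 0, 0]
  ],
  "finger_gap": 0.04,
  "force": 30
}}

```text
time_s: 10.05
tcp_pos: [0.4762, 0.2341, 0.0431]
eef_rot: [-180.0, 0.0, -72.0]
contact_force: [-3.0, -0.4, 6.4]
gripper_width: 0.0597
gripper_force: 30.0
```

To row units: 0.3 m / 0.6 = 0.5, 0.26 m / 0.6 = 0.4333, -47 degrees / 180 = -0.2611.

Emit:
{"op": "drive_effector", "data": {
  "increments": [
    [0, 0, -0.0333, 0, 0, 0],
    [0, 0, -0.1, 0, 0, 0],
    [0, 0, -0.1667, 0, 0, 0],
    [0, 0, -0.2333, 0, 0, 0],
    [0.0333, 0, -0.2583, 0, 0, -0.0278],
    [0.1, 0, -0.2583, 0, 0, -0.0611],
    [0.1667, 0, -0.2583, 0, 0, -0.0944],
    [0.2333, 0.0167, -0.2583, 0, 0, -0.1278],
    [0.3, 0.0167, -0.2583, 0, 0, -0.1611],
    [0.3667, 0.0167, -0.2583, 0, 0, -0.1944],
    [0.4333, 0.0167, -0.2583, 0, 0, -0.2278],
    [0.5, 0.025, -0.2583, 0, 0, -0.2611]
  ]
}}

```text
time_s: 11.05
tcp_pos: [0.5548, -0.0571, 0.197]
eef_rot: [-180.0, 0.0, -24.8]
contact_force: [1.9, -0.2, -3.1]
gripper_width: 0.0598
gripper_force: 30.0
```

```bash
python3 -c "
from h import *
go(*sl(0,62),100,SA+90)"
```

```text
shift [0.0734 0.0817 0.097 ] rot [2.0000e-02 1.0000e-02 1.7458e+02]
shift [0.0734 0.0817 0.097 ] rot [-0.01  0.01 -5.42]
J [ 14.2  10.8 -16.8  -0.  -62.4  51. ] t 11.05
```

To row units: 0.097 m / 0.6 = 0.1617, 0.081 m / 0.6 = 0.135, -5.4 degrees / 180 = -0.03.

Emit:
{"op": "drive_effector", "data": {
  "increments": [
    [0.0417, 0.0467, 0, 0, 0, -0.0167],
    [0.0833, 0.0917, 0, 0, 0, -0.03],
    [0.1217, 0.135, 0.0333, 0, 0, -0.03],
    [0.1217, 0.135, 0.0833, 0, 0, -0.03],
    [0.1217, 0.135, 0.1333, 0, 0, -0.03],
    [0.1217, 0.135, 0.1617, 0, 0, -0.03],
    [0.1217, 0.135, 0.1617, 0, 0, -0.03],
    [0.1217, 0.135, 0.1617, 0, 0, -0.03]
  ]
}}

```text
time_s: 11.72
tcp_pos: [0.5855, -0.1598, 0.0994]
eef_rot: [179.9, 0.2, -19.7]
contact_force: [0.8, 0.3, -2.2]
gripper_width: 0.0598
gripper_force: 30.0
```

```bash
python3 - <<'E'
from plant import r, eyes, sensors, ticket
from h import *
import pickle
c={n:eyes.capture(n) for n in("top","side")};pickle.dump(c,open("c3.pkl","wb"))
cv2.imwrite("pics/s3.png",c["side"]["frame"][:,:,::-1]);cv2.imwrite("pics/t3.png",c["top"]["frame"][:,:,::-1])
go(*sl(0,62),57,SA+90)
E
```

```text
shift [0.0006 0.0024 0.0448] rot [-1.8000e-01  3.0000e-02  1.7971e+02]
shift [0.0006 0.0024 0.0448] rot [-0.02 -0.11 -0.29]
J [  3.2  20.4 -17.2   0.  -52.3  67.2] t 11.82
```

View pics/s3.png

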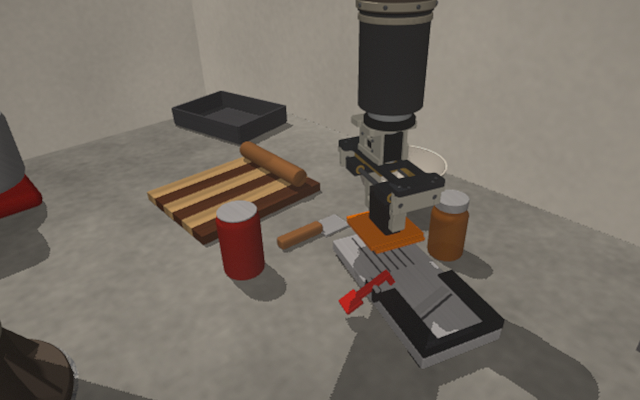

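The guard hangs level above the runway at (385,230), the pawl is still raised at (370,290), and the spatula is flat at (310,232). I'll lower it to the deck and measure it against the track.

To row units: 0.045 m / 0.6 = 0.075, 0.043 m / 0.6 = 0.0717, -0.3 degrees / 180 = -0.0017.

Emit:
{"op": "drive_effector", "data": {
  "increments": [
    [0, 0.0017, 0.0333, 0, 0, -0.0017],
    [0, 0.0017, 0.0583, 0, 0, -0.0017],
    [0, 0.0017, 0.0717, 0, 0, -0.0017],
    [0, 0.0017, 0.075, 0, 0, -0.0017],
    [0, 0.0017, 0.075, 0, 0, -0.0017]
  ]
}}

```text
time_s: 12.23
tcp_pos: [0.5865, -0.1605, 0.056]
eef_rot: [-180.0, -0.0, -19.4]
contact_force: [-0.2, -0.3, -3.2]
gripper_width: 0.0597
gripper_force: 30.0
```

```bash
python3 - <<'E'
from plant import r, eyes, sensors, ticket
from h import *
a=np.radians(SA);M=np.array([[np.cos(a),np.sin(a)],[-np.sin(a),np.cos(a)]])
for n in("side","top"):
    c=eyes.capture(n);H,S,V=masks(c)
    og=big((H>7)&(H<19)&(S>165)&(V>60)&(np.arange(640)[None,:]>(330 if n=="side" else 340))&(np.arange(640)[None,:]<430))
    k=cv2.findContours(og.astype(np.uint8),0,2)[0];k=max(k,key=cv2.contourArea)
    q=(cast(c,k[:,0],.038)[:,:2]*1e3-SO)@M.T
    print(n,og.sum(),np.round(q.min(0)),np.round(q.max(0)))
    for lo in range(0,125,12):
        s=(q[:,1]>=lo)&(q[:,1]<lo+12)
        if s.any():print(lo,np.round([q[s,0].min(),q[s,0].max()],1),end=" ")
    print()
s=sensors.get_state();print("tcp in slicer",(s["tcp_pos"][:2]*1e3-SO)@M.T,s["tcp_pos"][2],s["eef_rot"],s["contact_force"])
E
```

```text
side 1464 [-50.   5.] [ 49. 118.]
0 [-46.   41.1] 12 [-49.7  47.1] 24 [-49.5  48.8] 36 [-49.4  48.9] 48 [-12.  -10.6] 60 [-49.2  49.1] 72 [-49.1 -10.3] 84 [-48.9 -11.1] 96 [-48.2 -48.2] 108 [-44.6  -0.9] 
top 9 [139.  72.] [149.  77.]
72 [138.8 148.5] 
tcp in slicer [-0.76966648 63.27315608] 0.05663384215455343 [-1.79977438e+02 -1.07476218e-01 -1.93492517e+01] [ 0.94460742  0.13053726 -2.35185703]
```

To row units: 0.04 m / 0.6 = 0.0667, 0.03 m / 0.6 = 0.05.

Emit:
{"op": "drive_effector", "data": {
  "increments": [
    [0, 0, 0.0033, 0, 0, 0],
    [0, 0, 0.005, 0, 0, 0],
    [0, 0, 0.005, 0, 0, 0],
    [0, 0.025, 0.005, 0, 0, 0],
    [0, 0.05, 0.005, 0, 0, 0],
    [0, 0.0667, 0.005, 0, 0, 0],
    [0, 0.0667, 0.005, 0, 0, 0]
  ]
}}

```text
time_s: 12.92
tcp_pos: [0.5725, -0.2007, 0.0531]
eef_rot: [180.0, -0.1, -19.5]
contact_force: [-0.4, -4.1, 4.5]
gripper_width: 0.0598
gripper_force: 30.0
```

Emit:
{"op": "drive_effector", "data": {
  "increments": [
    [0, 0.0083, 0, 0, 0, 0],
    [0, 0.0167, 0, 0, 0, 0],
    [0, 0.025, 0, 0, 0, 0],
    [0, 0.0333, 0, 0, 0, 0],
    [0, 0.0333, 0, 0, 0, 0]
  ]
}}

```text
time_s: 13.33
tcp_pos: [0.5668, -0.2179, 0.0531]
eef_rot: [-180.0, -0.1, -19.4]
contact_force: [1.7, -1.1, 4.8]
gripper_width: 0.06
gripper_force: 30.0
```

To row units: 0.03 m / 0.6 = 0.05, 0.024 m / 0.6 = 0.04.

Emit:
{"op": "drive_effector", "data": {
  "increments": [
    [0, 0.0133, 0, 0, 0, 0],
    [0, 0.0267, 0, 0, 0, 0],
    [0, 0.04, 0, 0, 0, 0],
    [0, 0.05, 0, 0, 0, 0],
    [0, 0.05, 0, 0, 0, 0]
  ]
}}

```text
time_s: 13.75
tcp_pos: [0.5568, -0.2465, 0.0531]
eef_rot: [180.0, -0.1, -19.4]
contact_force: [1.4, -2.1, 5.1]
gripper_width: 0.0598
gripper_force: 30.0
```

Emit:
{"op": "drive_effector", "data": {
  "increments": [
    [0, 0.0167, 0, 0, 0, 0],
    [0, 0.0333, 0, 0, 0, 0],
    [0, 0.05, 0, 0, 0, 0],
    [0, 0.0667, 0, 0, 0, 0],
    [0, 0.0667, 0, 0, 0, 0]
  ]
}}

```text
time_s: 14.17
tcp_pos: [0.5432, -0.2848, 0.0531]
eef_rot: [180.0, -0.1, -19.4]
contact_force: [0.2, -4.0, 5.4]
gripper_width: 0.06
gripper_force: 30.0
```

```bash
python3 -c "
from h import *
go(*sl(0,-90),53,SA+90)"
```

```text
shift [0.0009 0.0216 0.0001] rot [-1.5000e-01 -4.0000e-02  1.7995e+02]
shift [0.0009 0.0216 0.0001] rot [ 0.02 -0.09 -0.05]
J [ -9.4  23.9 -19.3   0.1 -46.7  80. ] t 14.17
```

Sliding freely; on to the end stop, watching the force.

To row units: 0.018 m / 0.6 = 0.03, 0.014 m / 0.6 = 0.0233.

Emit:
{"op": "drive_effector", "data": {
  "increments": [
    [0, 0.0133, 0, 0, 0, 0],
    [0, 0.0233, 0, 0, 0, 0],
    [0, 0.03, 0, 0, 0, 0],
    [0, 0.03, 0, 0, 0, 0]
  ]
}}

```text
time_s: 14.5
tcp_pos: [0.5375, -0.3009, 0.0531]
eef_rot: [180.0, -0.1, -19.4]
contact_force: [1.0, -0.4, 6.2]
gripper_width: 0.0598
gripper_force: 30.0
```

Emit:
{"op": "drive_effector", "data": {
  "increments": [
    [0, 0.0033, 0, 0, 0, 0],
    [0, 0.0067, 0, 0, 0, 0],
    [0, 0.0067, 0, 0, 0, 0]
  ]
}}

```text
time_s: 14.75
tcp_pos: [0.5364, -0.3041, 0.0531]
eef_rot: [-180.0, -0.1, -19.4]
contact_force: [1.1, 1.0, 6.3]
gripper_width: 0.0597
gripper_force: 30.0
```

```bash
python3 -c "
from h import *
go(*sl(0,-90),53,SA+90)"
```

```text
shift [0.0008 0.0011 0.0001] rot [-1.6000e-01  2.0000e-02  1.7998e+02]
shift [0.0008 0.0011 0.0001] rot [-0.02 -0.1  -0.02]
J [-11.4  24.2 -18.8  -0.  -46.9  82.1] t 14.75
```

To row units: 0.003 m / 0.6 = 0.005, 0.002 m / 0.6 = 0.0033.

Emit:
{"op": "drive_effector", "data": {
  "increments": [
    [0, 0.0033, 0, 0, 0, 0],
    [0, 0.005, 0, 0, 0, 0],
    [0, 0.005, 0, 0, 0, 0]
  ]
}}

```text
time_s: 15.0
tcp_pos: [0.5356, -0.3065, 0.0531]
eef_rot: [-180.0, -0.1, -19.4]
contact_force: [2.7, 5.1, 6.8]
gripper_width: 0.06
gripper_force: 30.0
```

Emit:
{"op": "drive_effector", "data": {
  "increments": [
    [0, 0.0017, 0, 0, 0, 0],
    [0, 0.0033, 0, 0, 0, 0],
    [0, 0.0033, 0, 0, 0, 0]
  ]
}}

```text
time_s: 15.25
tcp_pos: [0.5355, -0.3067, 0.0532]
eef_rot: [-179.8, -0.1, -19.3]
contact_force: [3.4, 15.7, 9.8]
gripper_width: 0.0594
gripper_force: 30.0
```

The end stop is reached, with a 16 N reaction and TCP y within 1.5 mm of the predicted home. I'll release, retreat and shut the fingers.

To row units: -0.001 m / 0.6 = -0.0017.

Emit:
{"op": "drive_effector", "data": {
  "increments": [
    [0, -0.0017, 0, 0, 0, 0],
    [0, -0.0017, 0, 0, 0, 0],
    [0, -0.0017, 0, 0, 0, 0],
    [0, -0.0017, 0, 0, 0, 0],
    [0, -0.0017, 0, 0, 0, 0],
    [0, -0.0017, 0, 0, 0, 0]
  ],
  "finger_gap": 0.074
}}

```text
time_s: 15.75
tcp_pos: [0.5339, -0.308, 0.0521]
eef_rot: [180.0, 0.0, -19.4]
contact_force: [0.4, 0.8, 0.1]
gripper_width: 0.0742
gripper_force: 0.0
```

Emit:
{"op": "drive_effector", "data": {
  "increments": [
    [0, -0.0017, -0.025, 0, 0, 0],
    [0, -0.0017, -0.0667, 0, 0, 0],
    [0, -0.0017, -0.1083, 0, 0, 0],
    [0, -0.0017, -0.125, 0, 0, 0],
    [0, -0.0017, -0.125, 0, 0, 0]
  ]
}}

```text
time_s: 16.17
tcp_pos: [0.5361, -0.3076, 0.1304]
eef_rot: [180.0, -0.3, -19.4]
contact_force: [-0.0, 0.4, -0.6]
gripper_width: 0.074
gripper_force: 0.0
```

Emit:
{"op": "drive_effector", "data": {
  "increments": [
    [0.0333, -0.0333, 0, 0, 0, 0],
    [0.0333, -0.0667, 0, 0, 0, 0],
    [0.0333, -0.0667, 0, 0, 0, 0],
    [0.0333, -0.0667, 0, 0, 0, 0],
    [0.0333, -0.0667, 0, 0, 0, 0],
    [0.0333, -0.0667, 0, 0, 0, 0]
  ],
  "finger_gap": 0
}}

```text
time_s: 16.67
tcp_pos: [0.566, -0.2761, 0.1267]
eef_rot: [180.0, 0.1, -19.4]
contact_force: [-0.1, -0.8, -0.1]
gripper_width: 0.0395
gripper_force: 0.0
```

```bash
python3 - <<'E'
from plant import r, eyes, sensors, ticket
from h import *
c=eyes.capture("side");cv2.imwrite("pics/s4.png",c["frame"][150:400,250:560,::-1])
go(*sl(-47,-23),90,SA+90)
E
```

```text
shift [-0.0649 -0.0296  0.037 ] rot [ 6.0000e-02 -1.0000e-02  1.7994e+02]
shift [-0.0649 -0.0296  0.037 ] rot [ 0.01  0.04 -0.06]
J [ -8.3  20.8 -12.7  -0.  -56.5  78.9] t 16.72
```

View pics/s4.png

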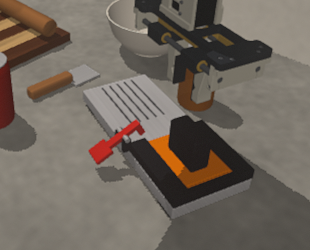

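The guard sits home in the track at crop (190,160), the pawl is still raised at (118,142), and the jar and spatula are undisturbed. Next I'll press the nose down.

The rows are not in the units I measure in: shifts go in shares of 0.6 m and turns go in shares of 180 degrees. I convert before sending: -0.061 m / 0.6 = -0.1017, -0.03 m / 0.6 = -0.05.

Emit:
{"op": "drive_effector", "data": {
  "increments": [
    [-0.05, -0.025, 0, 0, 0, 0],
    [-0.1017, -0.0493, 0, 0, 0, 0],
    [-0.1017, -0.0493, 0.0333, 0, 0, 0],
    [-0.1017, -0.0493, 0.0617, 0, 0, 0],
    [-0.1017, -0.0493, 0.0617, 0, 0, 0],
    [-0.1017, -0.0493, 0.0617, 0, 0, 0]
  ],
  "finger_gap": 0
}}

```text
time_s: 17.22
tcp_pos: [0.5183, -0.2279, 0.09]
eef_rot: [180.0, 0.1, -19.4]
contact_force: [1.1, -0.3, -0.0]
gripper_width: 0.0011
gripper_force: 0.0
```

```bash
python3 -c "
from h import *
go(*sl(-44,-23),58,SA+90)"
```

```text
shift [-0.0008 -0.      0.032 ] rot [ 1.4000e-01 -5.0000e-02  1.7995e+02]
shift [-0.0008 -0.      0.032 ] rot [ 0.03  0.09 -0.05]
J [ -3.9  17.7 -23.2   0.  -49.2  74.5] t 17.22
```

To row units: 0.032 m / 0.6 = 0.0533, 0.028 m / 0.6 = 0.0467.

Emit:
{"op": "drive_effector", "data": {
  "increments": [
    [0, 0, 0.0167, 0, 0, 0],
    [0, 0, 0.03, 0, 0, 0],
    [0, 0, 0.0383, 0, 0, 0],
    [0, 0, 0.0467, 0, 0, 0],
    [0, 0, 0.0533, 0, 0, 0],
    [0, 0, 0.0533, 0, 0, 0],
    [0, 0, 0.0533, 0, 0, 0]
  ]
}}

```text
time_s: 17.8
tcp_pos: [0.518, -0.2273, 0.0577]
eef_rot: [180.0, 0.1, -19.4]
contact_force: [-0.1, 0.7, 0.3]
gripper_width: 0.0005
gripper_force: 0.0
```

Emit:
{"op": "drive_effector", "data": {
  "increments": [
    [0, 0, 0.0017, 0, 0, 0],
    [0, 0, 0.0033, 0, 0, 0],
    [0, 0, 0.0033, 0, 0, 0]
  ]
}}

```text
time_s: 18.05
tcp_pos: [0.5182, -0.2274, 0.0563]
eef_rot: [180.0, 0.1, -19.4]
contact_force: [-1.8, -0.2, 2.6]
gripper_width: 0.0004
gripper_force: 1.4
```

Emit:
{"op": "drive_effector", "data": {
  "increments": [
    [0, 0, 0.0008, 0, 0, 0],
    [0, 0, 0.0017, 0, 0, 0],
    [0, 0, 0.0017, 0, 0, 0]
  ]
}}

```text
time_s: 18.3
tcp_pos: [0.5182, -0.2274, 0.0561]
eef_rot: [180.0, 0.1, -19.4]
contact_force: [-4.3, 2.6, 11.7]
gripper_width: 0.0007
gripper_force: 5.7
```

To row units: 0.27 m / 0.6 = 0.45, 0.23 m / 0.6 = 0.3833.

Emit:
{"op": "drive_effector", "data": {
  "increments": [
    [0, 0, -0.0333, 0, 0, 0],
    [0, 0, -0.1, 0, 0, 0],
    [0, 0.05, -0.1667, 0, 0, 0],
    [0, 0.1167, -0.2333, 0, 0, 0],
    [0, 0.1833, -0.3, 0, 0, 0],
    [0, 0.25, -0.3333, 0, 0, 0],
    [0, 0.3167, -0.3333, 0, 0, 0],
    [0, 0.3833, -0.3333, 0, 0, 0],
    [0, 0.45, -0.3333, 0, 0, 0],
    [0, 0.45, -0.3333, 0, 0, 0],
    [0, 0.45, -0.3333, 0, 0, 0]
  ]
}}

```text
time_s: 19.22
tcp_pos: [0.4269, -0.4864, 0.2547]
eef_rot: [180.0, 0.1, -19.6]
contact_force: [0.3, 0.7, -0.3]
gripper_width: 0.0007
gripper_force: 0.0
```

```bash
python3 - <<'E'
from plant import r, eyes, sensors, ticket
from h import *
a=np.radians(SA);M=np.array([[np.cos(a),np.sin(a)],[-np.sin(a),np.cos(a)]])
c=eyes.capture("top");H,S,V=masks(c);P=cloud(c);Z=P[...,2]
u=np.arange(640)[None,:]+0*H;v=np.arange(400)[:,None]+0*H
m=big((((H<6)|(H>174))&(S>150)&(V>50))&(u>400)&(u<460)&(v>230)&(v<290))
q=(P[m][:,:2]*1e3-SO)@M.T
for x in(-115,-95,-50,-40):
    s=abs(q[:,0]-x)<4;print(x,s.sum(),np.nanmedian(P[m][s,2]))
k=P[big((u>440)&(u<530)&(v>190)&(v<280)&(Z>.085)&(Z<.1))];R=rect(k);print("grip",R,(R[0]-SO)@M.T,np.nanmedian(k[:,2]))
hd=big((S>90)&(V>60)&(u<340)&(u>290)&(v>170)&(v<270)&(Z>.01)&(Z<.04));print("handle",rect(P[hd]),np.nanmedian(P[hd][:,2]))
f=eyes.capture("side");cv2.imwrite("pics/e.png",f["frame"][:,:,::-1])
E
```

```text
-115 64 0.05542717338539227
-95 52 0.05525053368008764
-50 29 0.055447113790128344
-40 24 0.055173843718073545
grip (array([ 536.7, -305. ]), array([29.9, 60. ]), np.float32(70.55)) [ -0.30731335 -89.66691451] 0.09130179572457087
handle (array([538.3,   2.3]), array([20.7, 91.8]), np.float32(174.18)) 0.019277100023966875
```

View pics/e.png

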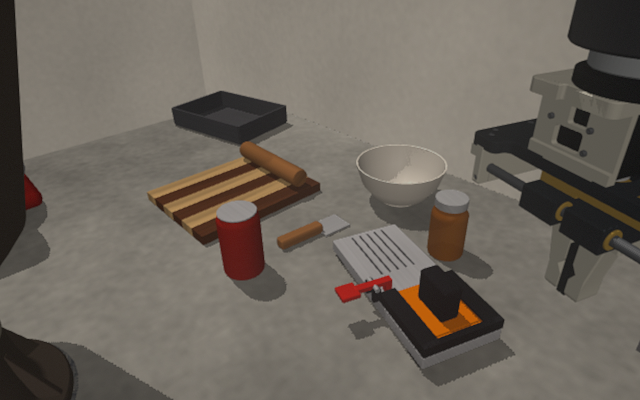

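The guard is home within about 0.5 mm at (440,310), and the pawl is level at (365,288). The spatula is flat at (312,233) and the arm is clear of everything.

```bash
python3 -c "
from plant import r, eyes, sensors, ticket
print(ticket.close_job())"
```

```text
the job is handed in; nothing more can be done
None
```

The job is handed in at about 19 s of the 67 s limit (no verdict came back): the guard measured about 0.5 mm from home with the pawl down level behind it, the spatula lies flat on the counter, and the rolling pin, bowl, jar and canister look undisturbed in the last picture.

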